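Teach the label reader a jar

TASK

Turn the jar on the label reader's pad so that its label squarely faces the reader's window, leaving it standing upright on the pad, and let go of it. Then take the yellow screwdriver out of the tool block, reach its blade down through the yellow-ringed hole in the top of the reader and push the recessed red teach button fully down, not before the label faces the window. Finish like that, still gripping the screwdriver and holding the button down with it; leave the pliers, oil bottle, sanding block and masking tape where they are.

Things in the scene. Friction and masses are not known exactly. Their poses are not given: they have to be found in the camera images.
- station: Label reader, fixed: dark steel base plate 100 x 260 x 10 mm (x, y, z) with a black round pad near its -y end and a white reader head (80 x 80 mm, top 95 mm above the bench) near its +y end. Origin at the centre of the underside of the base plate; z up; its +y axis points from the pad to the head.
- pad (a point): Centre of the black jar pad (72 mm across), on the top face of the base plate, 10 mm above the bench; the jar stands here. Axes as the station's. The near face of the reader head is 95 mm away from it in the station's +y direction.
- window (a point): Centre of the reader's amber window with a dark lens, on the head's face towards the pad, 52 mm above the bench. The window looks along the station's -y axis, straight at the pad.
- mouth (a point): Centre of the round 16 mm hole in the top of the reader head, in the plane of the top face, 95 mm above the bench, ringed in yellow. The hole goes straight down through an 8 mm thick top plate into a hollow; the red button's top is 22 mm below the mouth when it is up.
- teach_button (a joint): Travel of the recessed red push button (24 mm across, on the axis of the hole) in m: 0 = up, 0.006 = fully down. It moves straight down against a spring: 2.8 N to start it, 7 N at the bottom, and it springs back when let go.
- jar_centre (a point): Clear jar, 62 mm in diameter and 86 mm tall, about 0.36 kg, with a red screw lid (56 mm across, the top 11 mm; the lid does not unscrew); loose, standing upright on the pad. Point on its axis half-way up, 43 mm above its underside. z points up the jar; its +y axis points from the axis to the label. The glass just under the lid, or the lid, can be gripped from above.
- jar_label (a point): Centre of the white label with black bars on the side of the jar, 31 mm from the jar's axis, 40 mm above its underside. A white stripe on the lid runs from the middle to the edge on the same side. At the start the label is turned 40 to 97 degrees away from the window, anticlockwise seen from above.
- handle_centre (a point): Yellow-handled screwdriver, 190 mm long, loose (0.075 kg), standing upright, blade down, in the middle hole of the wooden tool block, 64 mm deep in it. This point is the centre of the handle, which is 27 mm thick and 90 mm long, with its ends 45 mm above and below this point. Its y axis points along the screwdriver, away from the blade (up while it stands). The steel shaft is 5.6 mm thick and 100 mm long below the handle.
- screwdriver_tip (a point): Tip of the screwdriver's blade, 145 mm below the handle centre along the screwdriver.
- tool_block: Wooden tool block, fixed, 60 x 140 x 70 mm (x, y, z), with three upright holes in a row along its y axis; the screwdriver stands in the middle one (8 mm wide). Origin at the centre of its underside; z up.
- jar: The same jar; origin at the centre of its underside, axes as jar_centre.
- screwdriver: The same screwdriver; origin about half-way along it, beside its axis.
- pliers: Bystander: red-handled pliers lying on the bench, 172 x 57 x 13 mm; leave alone.
- oil: Bystander: yellow oil bottle, 36 x 52 x 160 mm, standing; leave alone.
- sanding: Bystander: brown sanding block, 64 x 96 x 24 mm; leave alone.
- masking: Bystander: roll of masking tape, 105 mm across, 30 mm high; leave alone.

How it is judged (in metres and radians):
On the way, in this order (a step that is already met when the one before it is completed fails the run):
1. the jar stands upright on the pad with its label facing the window, and has been let go (angle between the y axis of jar_centre and the y axis of station, either way round below 0.25 rad and y of jar_label in the frame of pad above 0.012 m and horizontal distance between jar_centre and pad below 0.02 m and height (world z) of jar_centre below 0.062 m and angle between jar_centre's own z axis and vertical below 0.1 rad and contact force between the fingers and jar below 0.2 N and linear speed of jar below 0.02 m/s), for 0.3 s.
2. the gripped screwdriver holds the recessed button down through the hole (value of joint teach_button above 0.0045 m and contact force between screwdriver and teach_button above 2 N and contact force between the fingers and screwdriver above 2 N and horizontal distance between screwdriver_tip and mouth below 0.01 m), for 0.3 s.
At the end, for the whole second after the job is handed in: Jar upright on the pad (within 20 mm of its centre, tilt under 0.1 rad), untouched, label facing the window within 0.25 rad; the gripped screwdriver, tip within 10 mm of the hole's axis, holds the button down at least 4.5 of its 6 mm, with over 2 N (all of step 1 and all of step 2); the arm keeps its last pose, push and grip.
It fails at once if the button is pressed before the label faces the window (value of joint teach_button above 0.003 m and not (angle between the y axis of jar_centre and the y axis of station, either way round below 0.25 rad and y of jar_label in the frame of pad above 0.012 m)).
It fails at once if the jar is tipped over (angle between jar_centre's own z axis and vertical above 0.5 rad).
It fails at once if the pliers, oil bottle, sanding block or masking tape is moved more than 30 mm (distance of any of pliers, oil, sanding, masking from where it was at the start of the episode above 0.03 m).
It also fails if it takes over 48 s, if anything falls off the work surface, if the arm or the gripper's body presses on something with over 40 N, if the wrist force passes 120 N, or if a joint passes its speed limit or range.

ROBOT

A 6-joint arm with a two-finger parallel gripper is mounted at the origin on a cart in front of the work surface, level with it; the furniture and walls round the work are solid. World frame = base frame: x ahead of the robot, y to its left, z up, the work surface at z = 0. Lengths are in m, angles in degrees, forces in N, time in s.
With the tool pointing down it reaches from about 0.375 to 0.9 m from the base axis. Payload 3.1 kg.
Tool frame: the origin (TCP) lies on the centre line of the jaws, within the pads' length; the fingertips stand 25 mm ahead of it and the grasp point (between the pads) lies 6 mm ahead of it; z points along the fingers, y is the line along which they close (so a half turn about z gives the same grasp; the last joint's range is limited). The gripper opens to 87 mm and grips with 3 to 60 N. Pads are 19 mm wide; open, the fingers measure 117 mm over their backs; the gripper's body (75 mm by 190 mm) begins 51 mm behind the grasp point.
Start: joints at [62.195, 30.224, 82.088, -0, 67.689, -10.227], TCP at [0.189, 0.596, 0.248] pointing down, gripper open.
Joint ranges: [-176.69, 176.69], [-43.24, 126.21], [12.49, 139.97], [-82, 262], [0, 151.66], [-163.58, 163.58]. Speed limits (degrees/s): [159.86, 159.86, 180, 180, 180, 180].

INTERFACE

Orientations are given as a 3x3 rotation matrix whose columns are the frame's x, y, z axes.
In Python, from rig import * gives the robot as it stands.
- The arm moves only by the tool step_arm, never from a script. Its argument "steps" is a list of rows, each a list of 7 numbers: the shift along the tool's x, y, z normalised to -1 to 1, where 1 is 0.3 m, then the turn, a rotation vector about the tool's x, y, z normalised to -1 to 1, where 1 is 45 degrees, then the gripper's target within -1 to 1 (shut at 1, half-way at 0, fully open at -1). A call has 1 to 8 rows; each row is the pose to reach, as a shift and turn from the pose commanded when the call began, along the tool's axes at that moment; what a row does not reach only later rows make up. A row lasts 1/12 s, in which the tool goes at most 41.7 mm and 7.16 degrees, less where a joint would pass 70% of its speed; a pose out of reach is approached as far as the arm can. A call with a number of a shift or a turn outside -1 to 1 is refused whole. A call with a gripper value outside its range is refused whole. The fingers move at their own pace and stop on an object; the grip force is fixed at half the most. Time passes only in rows, so rows that repeat a pose let the fingers close. It gives the time, the measured TCP pose, the force, the opening and the grip force at its end, in the units of the state.
- read_state(): the state, without advancing time (a new reading comes with each control period).
- capture(name): name is "scene" or "side" or "wrist"; returns a dict with "image" (400x640x3 uint8, red, green, blue), "vertical_fov" (degrees; the focal length in pixels is half the picture's height over the tangent of half this angle, whatever the lens; pixels are square), "cx", "cy" (the principal point, pixels), "k1" (the pictures are not rectified: a ray, as slopes to the right and down, at radius r is drawn at 1 + k1 r^2 times it, then the intrinsics apply), "world_from_camera" (4x4, takes a point from camera to world coordinates); the wrist camera has in their place "T_tool_cam" (4x4, takes a point from camera to tool coordinates, whose origin is the TCP and whose axes are the flange's). Camera axes: x right, y down, z forward; pixel columns grow to the right and rows downward; lengths in m; the calibration is good to about 2 mm. A picture is of the moment at which its call begins: read the wrist's pose just before it. There is no depth.
- hand_in(): hands the job in; it is judged then, once.
The state is a dict: "time_s": time; "joint_positions": joint angles; "qvel": joint speeds; "tau": joint torques, N m; "position": TCP position; "tcp_rot": TCP orientation; "force": force on the tool from outside, world axes, zero at the start; "moment": the same for the moment, N m; "opening": opening from 0.0 (shut) to 1.0 (fully open); "grasp_force": force on a finger pad.
Only numpy, scipy, OpenCV 4.12 (cv2) and the standard library are available. Lean on these libraries where they do the work, as an engineer would, in place of code of your own. Each camera call takes 0.05 s, during which the arm holds its last target. There are 200 camera calls.

## Working session

There is one attempt and no reset: what is moved stays moved. The work goes in short steps, Python scripts to look and compute and a tool call to move; the robot and the scene stay as the last step left them, time stands still between calls to the robot, and variables do not carry over. Pictures are saved under pics/ and viewed, at most 10 in all, crops included, and the job is handed in when it is done.

Besides the shell and the picture viewer there is one more tool, called in YAML: its name, and indented under it one key for each argument. step_arm: Moves the arm, as the interface text tells. Scaled input: -1 to 1 covers 0.3 m each way for a shift and 45 degrees each way for a turn. Its arguments: {"type":"object","properties":{"steps":{"type":"array"}},"required":["steps"]}

```bash
mkdir -p pics; ls; cat > h.py <<'E'
from rig import *
import numpy as np, cv2
def cam(name):
    s=read_state(); c=capture(name)
    if 'world_from_camera' in c: T=np.array(c['world_from_camera'])
    else:
        W=np.eye(4); W[:3,:3]=np.array(s['tcp_rot']); W[:3,3]=s['position']; T=W@np.array(c['T_tool_cam'])
    c['T']=T; c['f']=200/np.tan(np.radians(c['vertical_fov'])/2); return c
def ray(c,u,v):
    K=np.array([[c['f'],0,c['cx']],[0,c['f'],c['cy']],[0,0,1]])
    x,y=(u-c['cx'])/c['f'],(v-c['cy'])/c['f']; a,b=x,y
    for _ in range(20):
        k=1+c['k1']*(a*a+b*b); a,b=x/k,y/k
    return c['T'][:3,3], c['T'][:3,:3]@np.array([a,b,1.])
def onplane(c,u,v,z):
    o,d=ray(c,u,v); return o+d*(z-o[2])/d[2]
def proj(c,p):
    q=np.linalg.inv(c['T'])@np.append(p,1); a,b=q[0]/q[2],q[1]/q[2]; k=1+c['k1']*(a*a+b*b)
    return np.array([a*k*c['f']+c['cx'],b*k*c['f']+c['cy']])
def save(c,n): cv2.imwrite('pics/'+n,cv2.cvtColor(c['image'],cv2.COLOR_RGB2BGR))
def move(target,R=None):
    "shift in tool axes, normalised"
    s=read_state(); Rt=np.array(s['tcp_rot']); d=Rt.T@(np.array(target)-s['position'])
    out=list(np.round(d/0.3,4))
    if R is not None: out+=list(np.round(cv2.Rodrigues(Rt.T@np.array(R))[0].ravel()*180/np.pi/45,4))
    return out
E
cat > a.py <<'E'
from h import *
import pickle
ims=[]
for n in ['scene','side','wrist']:
    c=cam(n); save(c,n+'0.png'); ims.append(c['image']); print(n,c['T'].round(3).tolist(),c['f'],c['cx'],c['cy'],c['k1']); pickle.dump(c,open(n+'0.pkl','wb'))
s=read_state(); print(s)
E
python3 a.py
```

```text
pics
scene [[0.396, -0.695, 0.6, -0.265], [-0.918, -0.296, 0.263, -0.373], [-0.005, -0.655, -0.755, 1.19], [0.0, 0.0, 0.0, 1.0]] 457.8486777758571 316.5499030980584 198.62613617885705 -0.13283183225274797
side [[0.898, -0.144, 0.415, 0.007], [-0.439, -0.342, 0.831, -1.098], [0.022, -0.928, -0.371, 0.606], [0.0, 0.0, 0.0, 1.0]] 431.4173075344292 327.721952496091 204.55253417461734 0.040240966418825144
wrist [[0.302, 0.911, 0.28, 0.112], [0.953, -0.288, -0.091, 0.619], [-0.002, 0.294, -0.956, 0.384], [0.0, 0.0, 0.0, 1.0]] 331.11680804650786 321.1145002440098 196.74762030867913 -0.06620398927786951
{'time_s': 0.15, 'joint_positions': array([ 6.21951021e+01,  3.02679238e+01,  8.21410486e+01,  1.84376634e-03,
        6.76895180e+01, -1.02280706e+01]), 'qvel': array([-0.01491014, -0.12175721, -0.19407312,  0.0254611 , -0.1326569 ,
       -0.07008976]), 'tau': array([ 3.95015413e-04, -4.40427661e+01, -1.76842779e+01,  6.33622706e-02,
        5.53141558e-02, -9.87477210e-05]), 'position': array([0.18845918, 0.59534987, 0.24677513]), 'tcp_rot': array([[-9.53309045e-01,  3.01995329e-01, -8.28173094e-04],
       [ 3.01996280e-01,  9.53307913e-01, -1.50662205e-03],
       [ 3.34511143e-04, -1.68638162e-03, -9.99998522e-01]]), 'force': array([-0.68265162, -0.12143562,  0.06588456]), 'moment': array([-0.00429782, -0.04334865,  0.03555551]), 'grasp_force': 0.0, 'opening': 0.9985308570438387}
```

View pics/scene0.png

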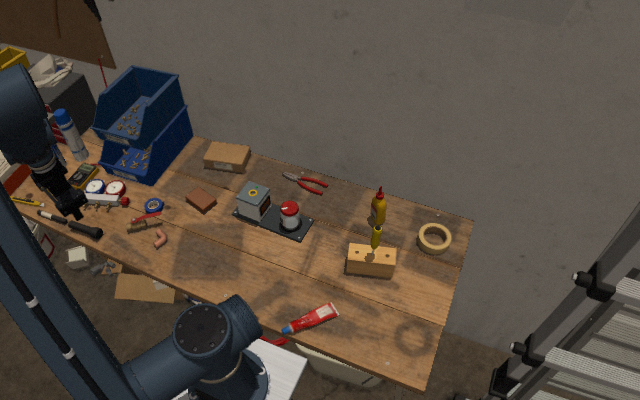

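View pics/side0.png

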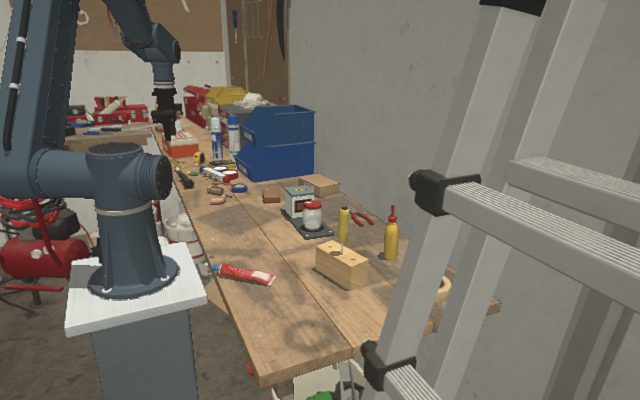

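The scene view shows the reader head near (253,200), its hole near (253,192), the jar lid near (290,207) and the screwdriver handle near (377,236) in the block. The oil bottle is behind it at (379,210). I'll enlarge this area and measure roughly.

```bash
cat > b.py <<'E'
from h import *
import pickle
c=pickle.load(open('scene0.pkl','rb')); s=pickle.load(open('side0.pkl','rb'))
im=c['image'][165:285,225:405]; cv2.imwrite('pics/crop0.png',cv2.cvtColor(cv2.resize(im,None,fx=4.4,fy=4.4,interpolation=cv2.INTER_CUBIC),cv2.COLOR_RGB2BGR))
for nm,u,v,z in [('hole',253,193,.095),('lid',290,207,.096),('sd_top',377,228,.196),('pl0',233,213,.01),('oiltop',380,190,.16),('oil foot',377,228,0)]: print(nm,onplane(c,u,v,z).round(3))
E
python3 b.py
```

```text
hole [0.546 0.205 0.095]
lid [0.539 0.07  0.096]
sd_top [ 0.491 -0.221  0.196]
pl0 [0.504 0.269 0.01 ]
oiltop [ 0.659 -0.178  0.16 ]
oil foot [ 0.64 -0.19  0.  ]
```

View pics/crop0.png

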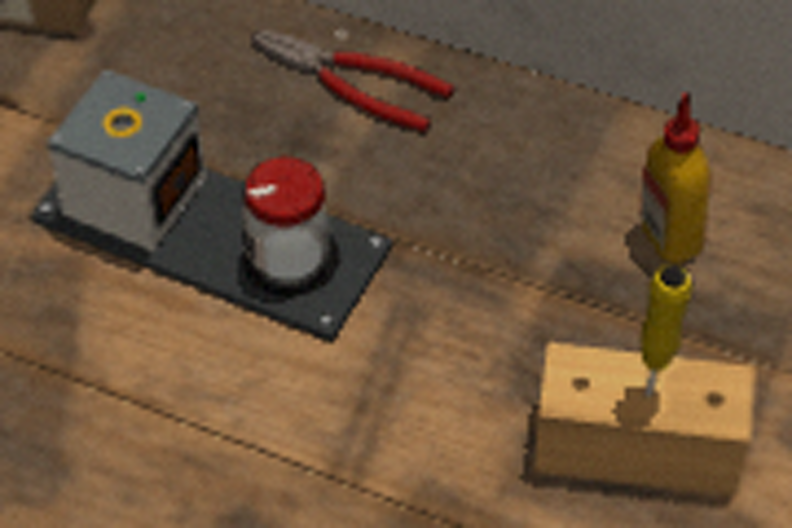

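Crop scale is 4.4 with offset (225,165). Hole centre is at crop (123,122), lid centre at (285,188) with its stripe running left to (248,191), and screwdriver top at (672,275). The plate's near edge runs from (33,215) to (332,340).

```bash
cat > b.py <<'E'
from h import *
import pickle
c=pickle.load(open('scene0.pkl','rb'))
for nm,u,v,z in [('hole',123,122,.095),('lid',285,188,.096),('stripe',248,191,.096),('sd_top',672,275,.196),('pA',33,215,.01),('pB',332,340,.01),('pC',392,241,.01)]: print(nm,onplane(c,u/4.4+225,v/4.4+165,z).round(4))
print(move([0.365,0.33,0.27]),move([.535,.07,.27]))
E
python3 b.py
```

```text
hole [0.5471 0.2061 0.095 ]
lid [0.5362 0.0697 0.096 ]
stripe [0.5234 0.0926 0.096 ]
sd_top [ 0.4934 -0.2219  0.196 ]
pA [0.5001 0.2691 0.01  ]
pB [0.4843 0.0124 0.01  ]
pC [0.5841 0.0089 0.01  ]
[np.float64(-0.8281), np.float64(-0.6656), np.float64(-0.0766)] [np.float64(-1.63), np.float64(-1.3207), np.float64(-0.0757)]
```

step_arm:
  steps:
    - [-0.8,-0.66,-0.08,0,0,0,-1]
    - [-0.8,-0.66,-0.08,0,0,0,-1]
    - [-0.8,-0.66,-0.08,0,0,0,-1]
    - [-0.8,-0.66,-0.08,0,0,0,-1]
    - [-0.8,-0.66,-0.08,0,0,0,-1]
    - [-0.8,-0.66,-0.08,0,0,0,-1]
    - [-0.8,-0.66,-0.08,0,0,0,-1]
    - [-0.8,-0.66,-0.08,0,0,0,-1]

```text
time_s: 0.82
position: [0.3596, 0.3313, 0.2718]
tcp_rot: [[-0.953, 0.304, 0.001], [0.304, 0.953, -0.001], [-0.001, -0.001, -1.0]]
force: [-1.1, -0.0, 0.0]
opening: 0.998
grasp_force: 0.0
```

step_arm:
  steps:
    - [-0.83,-0.66,0,0,0,0,-1]
    - [-0.83,-0.66,0,0,0,0,-1]
    - [-0.83,-0.66,0,0,0,0,-1]
    - [-0.83,-0.66,0,0,0,0,-1]
    - [-0.83,-0.66,0,0,0,0,-1]
    - [-0.83,-0.66,0,0,0,0,-1]
    - [-0.83,-0.66,0,0,0,0,-1]
    - [-0.83,-0.66,0,0,0,0,-1]

```text
time_s: 1.48
position: [0.5375, 0.067, 0.2715]
tcp_rot: [[-0.953, 0.304, 0.002], [0.304, 0.953, -0.001], [-0.002, -0.001, -1.0]]
force: [1.2, 0.5, 0.4]
opening: 0.993
grasp_force: 0.0
```

```bash
cat > c.py <<'E'
from h import *
import pickle,sys
c=cam('wrist'); save(c,sys.argv[1]+'.png'); pickle.dump(c,open(sys.argv[1]+'.pkl','wb')); s=read_state(); print(s['time_s'],s['position'],s['tcp_rot'].round(4).tolist(),s['joint_positions'].round(1))
E
python3 c.py w1
```

```text
1.5333 [0.54051991 0.06396372 0.27161431] [[-0.9519, 0.3063, 0.0053], [0.3063, 0.9519, -0.0041], [-0.0063, -0.0022, -1.0]] [ -4.9  22.2  92.3  -0.2  65.2 -77. ]
```

View pics/w1.png

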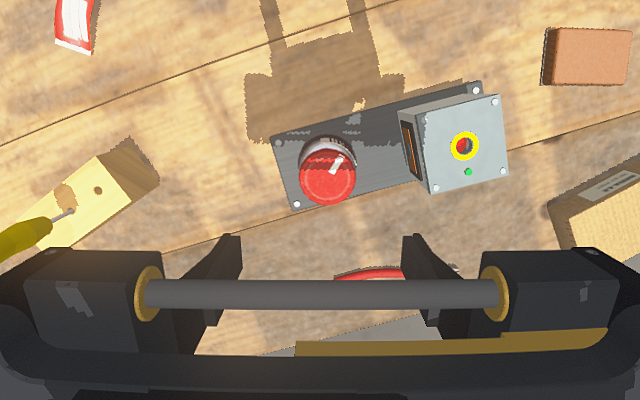

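The wrist view shows the red lid at (327,178) with its stripe pointing up-right to about (341,154). The yellow ring is at (464,146), and the plate screws are at (278,143), (297,204) and (476,90).

```bash
cat > d.py <<'E'
from h import *
import pickle
c=pickle.load(open('w1.pkl','rb')); hsv=cv2.cvtColor(c['image'],cv2.COLOR_RGB2HSV)
H,S,V=cv2.split(hsv)
red=(((H<8)|(H>172))&(S>140)&(V>70)).astype(np.uint8); red[:100]=0; red[230:]=0; red[:,:270]=0; red[:,400:]=0
cn=max(cv2.findContours(red,0,2)[0],key=cv2.contourArea); hull=cv2.convexHull(cn)
P=np.array([onplane(c,u,v,.096)[:2] for u,v in hull[:,0]])
(cx,cy),r=cv2.minEnclosingCircle((P*1000).astype(np.float32)); print('lid',cx,cy,r)
m=np.zeros_like(red); cv2.fillConvexPoly(m,hull,1); st=((S<90)&(V>150)&(m>0)).astype(np.uint8)
ys,xs=np.nonzero(st); Q=np.array([onplane(c,u,v,.096)[:2]*1000 for u,v in zip(xs,ys)]); d=Q.mean(0)-[cx,cy]
print('stripe',len(xs),xs.mean(),ys.mean(),Q.mean(0),np.degrees(np.arctan2(d[1],d[0])))
vx,vy=cv2.fitLine(Q.astype(np.float32),cv2.DIST_L2,0,.01,.01)[:2].ravel(); print('line ang',np.degrees(np.arctan2(vy,vx)))
yel=((H>22)&(H<35)&(S>180)&(V>150)).astype(np.uint8); yel[:120]=0; yel[180:]=0; yel[:,:430]=0; yel[:,500:]=0
cn=max(cv2.findContours(yel,0,2)[0],key=cv2.contourArea); (u,v),ax,an=cv2.fitEllipse(cn); print('hole',u,v,ax,onplane(c,u,v,.095))
for q in [(278,143),(297,204),(476,90)]: print('screw',onplane(c,*q,.011))
for q in [(498,94),(509,180),(436,194),(424,112)]: print('head',onplane(c,*q,.095))
print(move([cx/1000,cy/1000,.15]))
E
python3 d.py
```

```text
lid 536.004150390625 72.73151397705078 28.213123321533203
stripe 143 335.09090909090907 164.58041958041957 [526.34281765  83.86045541] 130.96212502562398
line ang -64.21794
hole 464.081787109375 145.5540008544922 (25.54849624633789, 28.496200561523438) [0.54613056 0.20752344 0.095     ]
screw [0.49800449 0.02438895 0.011     ]
screw [0.57801881 0.02108004 0.011     ]
screw [0.50895759 0.26502784 0.011     ]
head [0.50826902 0.24780817 0.095     ]
head [0.59380241 0.24521543 0.095     ]
head [0.58551641 0.17119227 0.095     ]
head [0.50395915 0.17725835 0.095     ]
[np.float64(0.0258), np.float64(0.0241), np.float64(0.4052)]
```

```bash
cat >> d.py <<'E'
for t in (70,100,130):
    st=((S<t)&(cv2.erode(m,np.ones((5,5)))>0)).astype(np.uint8)
    ys,xs=np.nonzero(st); Q=np.array([onplane(c,u,v,.096)[:2]*1000 for u,v in zip(xs,ys)]); d=Q.mean(0)-[cx,cy]
    vx,vy=cv2.fitLine(Q.astype(np.float32),cv2.DIST_L2,0,.01,.01)[:2].ravel(); print(t,len(xs),np.degrees(np.arctan2(d[1],d[0])),np.degrees(np.arctan2(vy,vx)))
cv2.imwrite('pics/w1z.png',cv2.cvtColor(cv2.resize(c['image'][125:215,280:380],None,fx=6,fy=6,interpolation=cv2.INTER_CUBIC),cv2.COLOR_RGB2BGR))
E
python3 d.py | tail -3
```

```text
70 124 128.81491347586413 -48.883682
100 137 128.90646371003623 -49.175312
130 168 128.47329439702716 -51.651493
```

View pics/w1z.png

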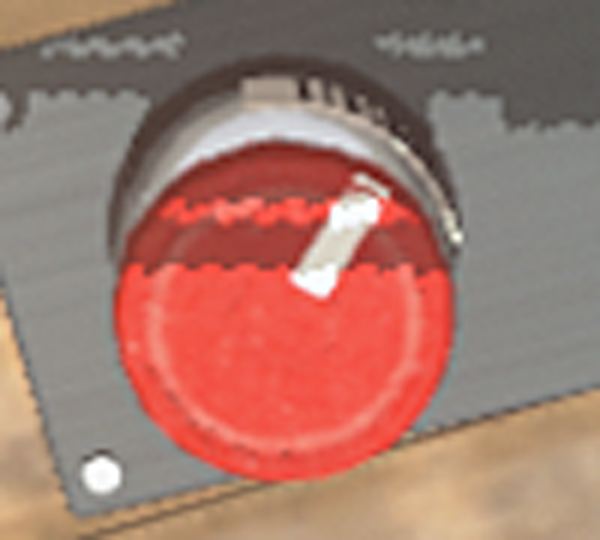

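The stripe points at about 129° in world, and the station's +y is at about 87°, so the turn is about 42.5° clockwise. I'll centre over the jar first.

step_arm:
  steps:
    - [0.025,0.025,0.36,0,0,0,-1]
    - [0.025,0.025,0.36,0,0,0,-1]
    - [0.025,0.025,0.36,0,0,0,-1]
    - [0.025,0.025,0.36,0,0,0,-1]
    - [0.025,0.025,0.36,0,0,0,-1]
    - [0.025,0.025,0.36,0,0,0,-1]

```text
time_s: 2.03
position: [0.5316, 0.0801, 0.1648]
tcp_rot: [[-0.953, 0.302, 0.003], [0.302, 0.953, -0.0], [-0.003, 0.001, -1.0]]
force: [-0.1, -0.5, 0.4]
opening: 1.002
grasp_force: 0.0
```

```bash
python3 -c "
from h import *
s=read_state();print(s['position'],move([.536,.073,.083]))"
```

```text
[0.53161934 0.08010946 0.16482235] [np.float64(-0.0204), np.float64(-0.0183), np.float64(0.2728)]
```

step_arm:
  steps:
    - [-0.02,-0.018,0.0,0,0,0,-1]
    - [-0.02,-0.018,0.0,0,0,0,-1]
    - [-0.02,-0.018,0.27,0,0,0,-1]
    - [-0.02,-0.018,0.27,0,0,0,-1]
    - [-0.02,-0.018,0.27,0,0,0,-1]
    - [-0.02,-0.018,0.27,0,0,0,-1]

```text
time_s: 2.53
position: [0.5335, 0.0729, 0.0816]
tcp_rot: [[-0.953, 0.302, -0.004], [0.302, 0.953, 0.0], [0.004, -0.001, -1.0]]
force: [-0.0, 0.5, 1.0]
opening: 0.995
grasp_force: 0.0
```

step_arm:
  steps:
    - [0,0,0,0,0,0,0.2]
    - [0,0,0,0,0,0,0.2]
    - [0,0,0,0,0,0,0.4]
    - [0,0,0,0,0,0,0.6]
    - [0,0,0,0,0,0,0.8]
    - [0,0,0,0,0,0,1]
    - [0,0,0,0,0,0,1]

```text
time_s: 3.12
position: [0.5353, 0.0733, 0.084]
tcp_rot: [[-0.953, 0.302, 0.003], [0.302, 0.953, 0.0], [-0.002, 0.001, -1.0]]
force: [-0.7, 0.8, 7.3]
opening: 0.664
grasp_force: 30.0
```

step_arm:
  steps:
    - [0,0,0,0,0,0.1,1]
    - [0,0,0,0,0,0.22,1]
    - [0,0,0,0,0,0.36,1]
    - [0,0,0,0,0,0.5,1]
    - [0,0,0,0,0,0.64,1]
    - [0,0,0,0,0,0.78,1]
    - [0,0,0,0,0,0.9,1]
    - [0,0,0,0,0,0.945,1]

```text
time_s: 3.78
position: [0.5359, 0.0727, 0.084]
tcp_rot: [[-0.496, 0.868, 0.004], [0.868, 0.496, -0.001], [-0.003, 0.003, -1.0]]
force: [0.4, -0.5, 6.7]
opening: 0.66
grasp_force: 30.0
```

step_arm:
  steps:
    - [0,0,0,0,0,0,1]
    - [0,0,0,0,0,0,1]
    - [0,0,0,0,0,0,1]

```text
time_s: 4.03
position: [0.5359, 0.0727, 0.084]
tcp_rot: [[-0.499, 0.867, 0.004], [0.867, 0.499, -0.001], [-0.002, 0.003, -1.0]]
force: [1.0, -2.3, 6.5]
opening: 0.659
grasp_force: 30.0
```

step_arm:
  steps:
    - [0,0,0,0,0,0,0]
    - [0,0,0,0,0,0,-1]
    - [0,0,0,0,0,0,-1]
    - [0,0,0,0,0,0,-1]
    - [0,0,0,0,0,0,-1]

```text
time_s: 4.45
position: [0.5341, 0.0731, 0.0824]
tcp_rot: [[-0.499, 0.867, -0.001], [0.867, 0.499, 0.0], [0.0, -0.001, -1.0]]
force: [-1.2, 0.2, 0.5]
opening: 0.88
grasp_force: 0.0
```

step_arm:
  steps:
    - [0,0,-0.1,0,0,0,-1]
    - [0,0,-0.2,0,0,0,-1]
    - [0,0,-0.35,0,0,0,-1]
    - [0,0,-0.5,0,0,0,-1]
    - [0,0,-0.65,0,0,0,-1]
    - [0,0,-0.65,0,0,0,-1]
    - [0,0,-0.65,0,0,0,-1]

```text
time_s: 5.03
position: [0.5366, 0.0731, 0.2814]
tcp_rot: [[-0.499, 0.867, 0.009], [0.867, 0.499, -0.001], [-0.005, 0.007, -1.0]]
force: [0.6, 0.2, -0.2]
opening: 0.995
grasp_force: 0.0
```

```bash
python3 c.py w2; cat > e.py <<'E'
from h import *
import pickle
c=pickle.load(open('w2.pkl','rb')); H,S,V=cv2.split(cv2.cvtColor(c['image'],cv2.COLOR_RGB2HSV))
red=(((H<8)|(H>172))&(S>140)&(V>70)).astype(np.uint8)
u0,v0=proj(c,[.536,.073,.096]); w=np.zeros_like(red); cv2.circle(w,(int(u0),int(v0)),45,1,-1); red*=w; print(u0,v0)
cn=max(cv2.findContours(red,0,2)[0],key=cv2.contourArea); hull=cv2.convexHull(cn)
P=np.array([onplane(c,u,v,.096)[:2] for u,v in hull[:,0]])
(cx,cy),r=cv2.minEnclosingCircle((P*1000).astype(np.float32)); print('lid',cx,cy,r)
m=np.zeros_like(red); cv2.fillConvexPoly(m,hull,1)
st=((S<100)&(cv2.erode(m,np.ones((5,5)))>0)).astype(np.uint8)
ys,xs=np.nonzero(st); Q=np.array([onplane(c,u,v,.096)[:2]*1000 for u,v in zip(xs,ys)]); d=Q.mean(0)-[cx,cy]
vx,vy=cv2.fitLine(Q.astype(np.float32),cv2.DIST_L2,0,.01,.01)[:2].ravel(); print(len(xs),np.degrees(np.arctan2(d[1],d[0])),np.degrees(np.arctan2(vy,vx)))
yel=((H>22)&(H<35)&(S>180)&(V>150)).astype(np.uint8); u0,v0=proj(c,[.546,.2075,.095]); w[:]=0; cv2.circle(w,(int(u0),int(v0)),40,1,-1); yel*=w
cn=max(cv2.findContours(yel,0,2)[0],key=cv2.contourArea); (u,v),ax,an=cv2.fitEllipse(cn); print('hole',u,v,ax,onplane(c,u,v,.095))
E
python3 e.py
```

```text
5.0833 [0.53487321 0.07313287 0.27865771] [[-0.4986, 0.8668, 0.0031], [0.8668, 0.4986, -0.0002], [-0.0017, 0.0025, -1.0]] [ -4.1  21.4  92.3   0.   66.  -34. ]
319.1159609742027 177.14013764757064
lid 536.4440307617188 72.0497055053711 28.061359405517578
130 85.56547222867634 88.59641
hole 401.3487243652344 58.921016693115234 (27.948314666748047, 30.47109031677246) [0.54600675 0.20773998 0.095     ]
```

View pics/w2.png

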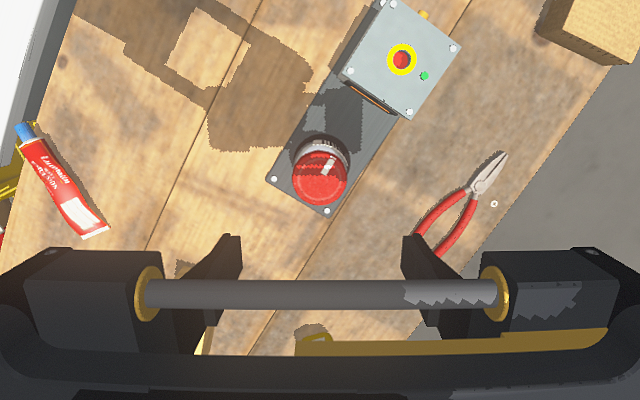

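The stripe now points at the head at about 87° (lid at (319,180)), which squarely faces the window. The hole at (401,59) gives (0.546, 0.208). Next I'll move over the screwdriver.

step_arm:
  steps:
    - [-0.78,-0.62,-0.2,0,0,0,-1]
    - [-0.78,-0.62,-0.2,0,0,0,-1]
    - [-0.78,-0.62,-0.2,0,0,0,-1]
    - [-0.78,-0.62,-0.2,0,0,0,-1]
    - [-0.78,-0.62,-0.2,0,0,0,-1]
    - [-0.78,-0.62,-0.2,0,0,0,-1]
    - [-0.78,-0.62,-0.2,0,0,0,-1]
    - [-0.78,-0.62,-0.2,0,0,0,-1]

```text
time_s: 5.75
position: [0.4887, -0.2276, 0.3356]
tcp_rot: [[-0.495, 0.869, -0.003], [0.869, 0.495, -0.001], [0.001, -0.003, -1.0]]
force: [0.8, 0.8, 0.1]
opening: 1.001
grasp_force: 0.0
```

step_arm:
  steps:
    - [0,0,0,0,0,0,-1]
    - [0,0,0,0,0,0,-1]
    - [0,0,0,0,0,0,-1]
    - [0,0,0,0,0,0,-1]

```text
time_s: 6.08
position: [0.4895, -0.2204, 0.3361]
tcp_rot: [[-0.5, 0.866, -0.003], [0.866, 0.5, 0.002], [0.003, -0.001, -1.0]]
force: [0.8, 0.3, -0.3]
opening: 1.0
grasp_force: 0.0
```

```bash
python3 c.py w3; python3 -c "
from h import *;import pickle
c=pickle.load(open('w3.pkl','rb'));print(proj(c,[.4934,-.2219,.196]),proj(c,[.4934,-.2219,.106]))"
```

```text
6.1333 [ 0.48971243 -0.22057068  0.33655947] [[-0.5003, 0.8658, -0.0018], [0.8658, 0.5003, 0.0017], [0.0024, -0.0007, -1.0]] [-36.2  17.9  88.    0.   74.3 -66.2]
[324.11591362 194.83400008] [323.56344416 172.18128611]
```

View pics/w3.png

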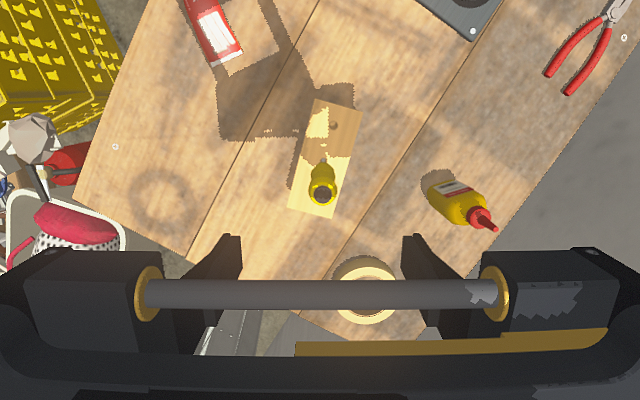

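The screwdriver's handle top is at (323,193), within 2 px of the prediction, and the way down is clear.

```bash
python3 -c "
from h import *;import pickle
c=pickle.load(open('w3.pkl','rb'));im=c['image'];H,S,V=cv2.split(cv2.cvtColor(im,cv2.COLOR_RGB2HSV))
y=((H>22)&(H<35)&(S>170)).astype(np.uint8);y[:150]=0;y[215:]=0;y[:,:295]=0;y[:,350:]=0
cn=max(cv2.findContours(y,0,2)[0],key=cv2.contourArea);print(cv2.boundingRect(cn))
dk=((V<110)&(S<150)).astype(np.uint8);dk[:180]=0;dk[210:]=0;dk[:,:310]=0;dk[:,338:]=0
ys,xs=np.nonzero(dk);print(len(xs),xs.mean(),ys.mean())
p=onplane(c,xs.mean(),ys.mean(),.196);print(p, onplane(c,323,193,.196)); print(move([p[0],p[1],.176]))"
```

```text
(309, 163, 28, 43)
163 322.16564417177915 193.39877300613497
[ 0.49126507 -0.22162032  0.196     ] [ 0.49171488 -0.22094077  0.196     ]
[np.float64(-0.0069), np.float64(0.0031), np.float64(0.5352)]
```

step_arm:
  steps:
    - [-0.007,0.005,0.13,0,0,0,-1]
    - [-0.007,0.005,0.26,0,0,0,-1]
    - [-0.007,0.005,0.36,0,0,0,-1]
    - [-0.007,0.005,0.44,0,0,0,-1]
    - [-0.007,0.005,0.5,0,0,0,-1]
    - [-0.007,0.005,0.535,0,0,0,-1]
    - [-0.007,0.005,0.535,0,0,0,-1]
    - [-0.007,0.005,0.535,0,0,0,-1]

```text
time_s: 6.8
position: [0.4926, -0.2229, 0.1771]
tcp_rot: [[-0.499, 0.866, -0.0], [0.866, 0.499, 0.0], [0.0, -0.0, -1.0]]
force: [0.1, -1.1, 0.9]
opening: 0.997
grasp_force: 0.0
```

step_arm:
  steps:
    - [0,0,0,0,0,0,0]
    - [0,0,0,0,0,0,0.3]
    - [0,0,0,0,0,0,0.5]
    - [0,0,0,0,0,0,0.7]
    - [0,0,0,0,0,0,1]
    - [0,0,0,0,0,0,1]
    - [0,0,0,0,0,0,1]
    - [0,0,0,0,0,0,1]

```text
time_s: 7.47
position: [0.4922, -0.2236, 0.1771]
tcp_rot: [[-0.498, 0.867, 0.0], [0.867, 0.498, -0.0], [-0.0, 0.0, -1.0]]
force: [-0.5, 0.3, -0.2]
opening: 0.48
grasp_force: 0.0
```

step_arm:
  steps:
    - [0,0,0,0,0,0,1]
    - [0,0,0,0,0,0,1]
    - [0,0,0,0,0,0,1]
    - [0,0,0,0,0,0,1]
    - [0,0,0,0,0,0,1]

```text
time_s: 7.88
position: [0.4923, -0.2235, 0.177]
tcp_rot: [[-0.498, 0.867, 0.0], [0.867, 0.498, 0.0], [0.0, 0.0, -1.0]]
force: [-0.4, 0.2, -0.1]
opening: 0.298
grasp_force: 30.0
```

step_arm:
  steps:
    - [0,0,-0.06,0,0,0,1]
    - [0,0,-0.12,0,0,0,1]
    - [0,0,-0.2,0,0,0,1]
    - [0,0,-0.28,0,0,0,1]
    - [0,0,-0.37,0,0,0,1]
    - [0,0,-0.46,0,0,0,1]
    - [0,0,-0.48,0,0,0,1]
    - [0,0,-0.48,0,0,0,1]

```text
time_s: 8.55
position: [0.4931, -0.2242, 0.3231]
tcp_rot: [[-0.498, 0.867, 0.004], [0.867, 0.499, -0.003], [-0.005, 0.002, -1.0]]
force: [-0.3, -0.1, -0.5]
opening: 0.295
grasp_force: 30.0
```

```bash
python3 -c "
from h import *
s=read_state();print(s['position'],s['grasp_force'],s['opening']);R=s['tcp_rot'];d=R.T@(np.array([.546,.2077,.325])-s['position']);print(d/.3)"
```

```text
[ 0.49311408 -0.22422019  0.3230943 ] 29.999745710088632 0.2952725179161699
[ 1.16016353  0.87055671 -0.01013655]
```

step_arm:
  steps:
    - [0.06,0.045,0,0,0,0,1]
    - [0.15,0.11,0,0,0,0,1]
    - [0.26,0.195,0,0,0,0,1]
    - [0.37,0.28,0,0,0,0,1]
    - [0.48,0.36,0,0,0,0,1]
    - [0.59,0.44,0,0,0,0,1]
    - [0.7,0.525,0,0,0,0,1]
    - [0.8,0.6,0,0,0,0,1]

```text
time_s: 9.22
position: [0.5273, 0.0766, 0.3187]
tcp_rot: [[-0.499, 0.867, -0.004], [0.867, 0.499, 0.001], [0.003, -0.003, -1.0]]
force: [0.1, -0.2, -1.2]
opening: 0.297
grasp_force: 30.0
```

step_arm:
  steps:
    - [0.1,0.075,0,0,0,0,1]
    - [0.19,0.14,0,0,0,0,1]
    - [0.26,0.195,0,0,0,0,1]
    - [0.31,0.235,0,0,0,0,1]
    - [0.35,0.265,0,0,0,0,1]
    - [0.36,0.27,0,0,0,0,1]
    - [0.36,0.27,0,0,0,0,1]
    - [0.36,0.27,0,0,0,0,1]

```text
time_s: 9.88
position: [0.5442, 0.2075, 0.3196]
tcp_rot: [[-0.499, 0.867, -0.003], [0.867, 0.499, -0.001], [0.0, -0.003, -1.0]]
force: [0.2, -0.6, -1.2]
opening: 0.299
grasp_force: 30.0
```

```bash
python3 c.py w4; python3 - <<'E'
from h import *
import pickle
a=cam('scene');b=cam('side');w=pickle.load(open('w4.pkl','rb'))
s=read_state();p=s['position'];print(p)
t=p+s['tcp_rot']@[0,0,.171]
tiles=[]
for n,c in (('scene',a),('side',b),('wrist',w)):
    pickle.dump(c,open(n+'4.pkl','wb')); u,v=proj(c,t); print(n,u,v,proj(c,[.546,.2077,.095]))
    k=3 if n!='wrist' else 2; h=400//k//2; x0,y0=int(u)-h+0,int(v)-h; x0,y0=max(x0,0),max(y0,0); print(x0,y0,k)
    cr=cv2.resize(c['image'][y0:y0+2*h,x0:x0+130*2//k*1 if 0 else x0+int(264/ k)],None,fx=k,fy=k,interpolation=cv2.INTER_CUBIC); tiles.append(cv2.copyMakeBorder(cr,0,400-cr.shape[0] if cr.shape[0]<400 else 0,0,max(0,266-cr.shape[1]),0)[:400,:266])
cv2.imwrite('pics/t4.png',cv2.cvtColor(np.hstack(tiles),cv2.COLOR_RGB2BGR))
E
```

```text
9.9333 [0.54446794 0.2071833  0.31999239] [[-0.4979, 0.8672, -0.0022], [0.8672, 0.4979, -0.001], [0.0002, -0.0024, -1.0]] [  9.9  22.7  83.1  -0.   74.4 -20. ]
[0.54488422 0.20699727 0.32065241]
scene 250.4565316871006 181.5202541290323 [252.36127954 192.80948946]
184 115 3
side 298.5722856614177 175.04707149182332 [298.86738396 189.96056832]
232 109 3
wrist 321.6685861157492 182.9518320338173 [323.11799973 170.4481928 ]
221 82 2
```

View pics/t4.png

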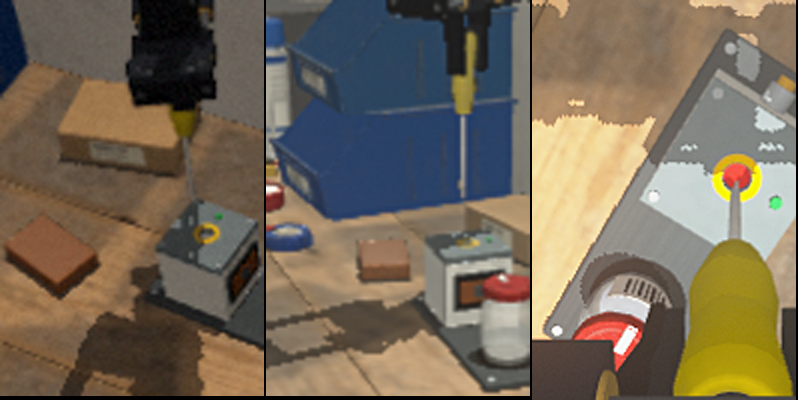

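In the wrist tile the blade tip is at about full-picture (323.5,172), over the hole. The scene tile puts it at about (249,182.7) and the side tile at about (297,174). I'll triangulate it.

```bash
python3 - <<'E'
from h import *
import pickle
from scipy.optimize import least_squares
C={n:pickle.load(open(n+'4.pkl','rb')) for n in('scene','side','wrist')}
ob={'scene':(249,182.7),'side':(297,174),'wrist':(323.5,172)}
f=lambda p,ns:np.hstack([proj(C[n],p)-ob[n] for n in ns])
for ns in (['scene','side'],['scene','side','wrist']):
    r=least_squares(f,[.545,.207,.149],args=(ns,)); print(ns,r.x.round(4),r.fun.round(1))
for z in (.14,.149,.155): print(z,onplane(C['wrist'],*ob['wrist'],z))
for p in ([.5449,.207,.20],[.5449,.207,.149]): print([proj(C[n],p).round(1) for n in C])
w=C['wrist']['image'][150:260,280:370]; cv2.imwrite('pics/w4z.png',cv2.cvtColor(cv2.resize(w,None,fx=5.4,fy=5.4,interpolation=cv2.INTER_CUBIC),cv2.COLOR_RGB2BGR))
E
```

```text
['scene', 'side'] [0.5375 0.2069 0.1532] [ 0.2 -0.4 -0.4  0.3]
['scene', 'side', 'wrist'] [0.5414 0.2161 0.1469] [-1.5 -0.7 -0.3  1.2 -0.   0.5]
0.14 [0.54200484 0.21519954 0.14      ]
0.149 [0.5409543 0.2169643 0.149    ]
0.155 [0.54025394 0.21814081 0.155     ]
[array([248.6, 170.2]), array([298.6, 160.8]), array([321.8, 198.7])]
[array([250.5, 181.6]), array([298.6, 175.2]), array([321.9, 182.8])]
```

View pics/w4z.png

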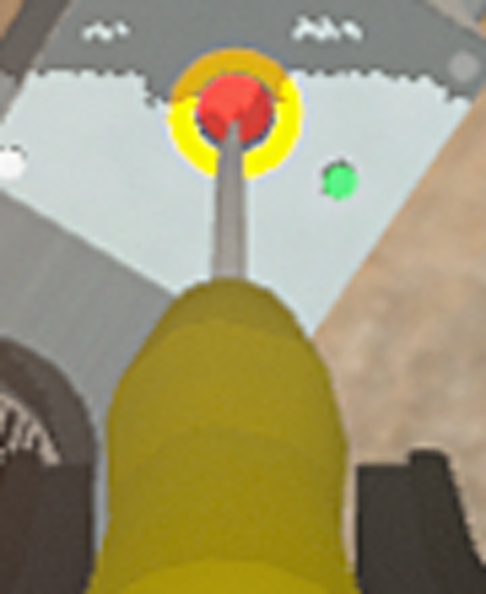

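The tip is at (323.5,172.6), which puts it about 9 mm toward tool +x because the screwdriver leans slightly in the grip. I'll shift back, lower it to just above the mouth and look again.

step_arm:
  steps:
    - [-0.029,0,0.04,0,0,0,1]
    - [-0.029,0,0.08,0,0,0,1]
    - [-0.029,0,0.12,0,0,0,1]
    - [-0.029,0,0.13,0,0,0,1]
    - [-0.029,0,0.13,0,0,0,1]
    - [-0.029,0,0.13,0,0,0,1]

```text
time_s: 10.53
position: [0.5496, 0.2002, 0.2824]
tcp_rot: [[-0.498, 0.867, 0.0], [0.867, 0.498, -0.0], [-0.0, 0.0, -1.0]]
force: [0.3, 0.5, -0.6]
opening: 0.302
grasp_force: 30.0
```

```bash
python3 c.py w5; python3 - <<'E'
from h import *
import pickle
c=pickle.load(open('w5.pkl','rb')); print(proj(c,[.546,.2077,.095]))
H,S,V=cv2.split(cv2.cvtColor(c['image'],cv2.COLOR_RGB2HSV))
w=c['image'][140:240,270:380]; cv2.imwrite('pics/w5z.png',cv2.cvtColor(cv2.resize(w,None,fx=6,fy=6,interpolation=cv2.INTER_CUBIC),cv2.COLOR_RGB2BGR))
E
```

```text
10.5833 [0.54989443 0.20039272 0.28282124] [[-0.4979, 0.8672, 0.0014], [0.8672, 0.4979, 0.0002], [-0.0005, 0.0013, -1.0]] [  9.1  24.9  85.7   0.   69.4 -20.8]
[321.51165808 169.62102844]
```

View pics/w5z.png

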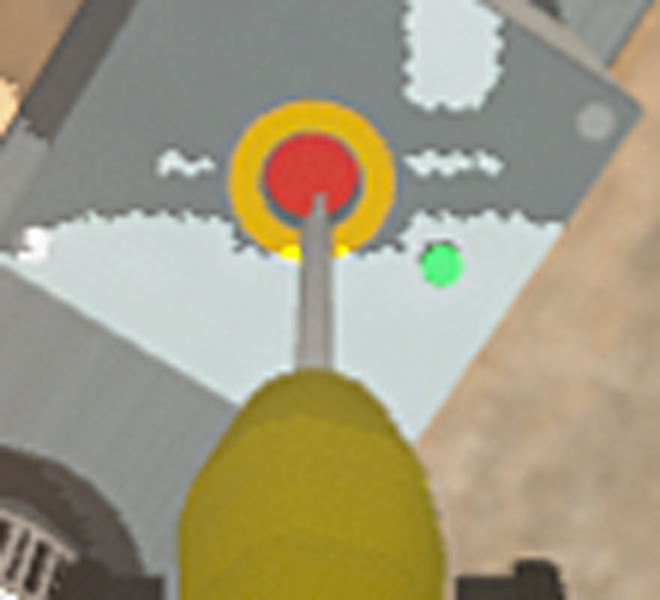

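The tip is at crop (318,195), or (323,172.5), and the hole centre is at crop (312,180), or (322,170). With about 16 mm still to go down, it is centred to within about 1 mm. I'll descend.

step_arm:
  steps:
    - [0,-0.003,0.03,0,0,0,1]
    - [0,-0.003,0.06,0,0,0,1]
    - [0,-0.003,0.09,0,0,0,1]
    - [0,-0.003,0.11,0,0,0,1]
    - [0,-0.003,0.115,0,0,0,1]
    - [0,-0.003,0.115,0,0,0,1]

```text
time_s: 11.08
position: [0.5481, 0.2002, 0.2465]
tcp_rot: [[-0.499, 0.867, -0.002], [0.867, 0.499, -0.0], [0.001, -0.002, -1.0]]
force: [-0.1, -0.1, -1.3]
opening: 0.295
grasp_force: 30.0
```

step_arm:
  steps:
    - [0,0,0.007,0,0,0,1]
    - [0,0,0.014,0,0,0,1]
    - [0,0,0.02,0,0,0,1]
    - [0,0,0.02,0,0,0,1]
    - [0,0,0.02,0,0,0,1]

```text
time_s: 11.5
position: [0.5491, 0.2003, 0.2423]
tcp_rot: [[-0.499, 0.867, 0.002], [0.867, 0.499, 0.0], [-0.001, 0.002, -1.0]]
force: [0.2, 0.6, 2.6]
opening: 0.301
grasp_force: 30.0
```

Contact came at TCP z of about 0.243, as expected, and the button has just started to move.

step_arm:
  steps:
    - [0,0,0.006,0,0,0,1]
    - [0,0,0.012,0,0,0,1]
    - [0,0,0.017,0,0,0,1]
    - [0,0,0.017,0,0,0,1]
    - [0,0,0.017,0,0,0,1]
    - [0,0,0.017,0,0,0,1]

```text
time_s: 12.0
position: [0.5494, 0.2002, 0.2377]
tcp_rot: [[-0.498, 0.867, 0.002], [0.867, 0.498, 0.0], [-0.001, 0.002, -1.0]]
force: [-0.1, -0.5, 7.9]
opening: 0.296
grasp_force: 30.0
```

step_arm:
  steps:
    - [0,0,0.004,0,0,0,1]
    - [0,0,0.004,0,0,0,1]
    - [0,0,0.004,0,0,0,1]
    - [0,0,0.004,0,0,0,1]
    - [0,0,0.004,0,0,0,1]
    - [0,0,0.004,0,0,0,1]

```text
time_s: 12.5
position: [0.5497, 0.2002, 0.2375]
tcp_rot: [[-0.499, 0.867, 0.004], [0.867, 0.499, 0.0], [-0.002, 0.003, -1.0]]
force: [-1.8, -0.3, 13.4]
opening: 0.296
grasp_force: 30.0
```

```bash
python3 c.py w6; python3 -c "
from h import *
s=read_state();print(s['force'],s['grasp_force'])"; sed -i 's/w2.pkl/w6.pkl/' e.py; python3 e.py
```

```text
12.55 [0.54967304 0.20024146 0.23753597] [[-0.4986, 0.8668, 0.0036], [0.8668, 0.4986, 0.0002], [-0.0016, 0.0032, -1.0]] [  9.1  27.7  88.7  -0.   63.3 -20.8]
[-0.84414027 -1.33499832 11.87502291] 30.002164464258385
243.53631359352576 291.9206300879798Traceback (most recent call last):
  File "e.py", line 6, in <module>
    cn=max(cv2.findContours(red,0,2)[0],key=cv2.contourArea); hull=cv2.convexHull(cn)
ValueError: max() iterable argument is empty
```

The force rises with no more travel, so the button is on its stop, pressed through the hole and with a firm grip. Nothing has touched the jar since it was released. I'll hand in.

```bash
python3 -c "
from rig import *
print(hand_in())"
```

```text
the job is handed in; nothing more can be done
None
```

I turned the jar about 42.5° so its label faces the window and let go of it; the gripped screwdriver is holding the teach button down on its stop at about 12 N, and I handed the job in at about 12.6 s (no verdict was returned).

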